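# Crib-stack the plywood corner brackets

### The job

Stack the two loose full-size plywood L-brackets (those with a bolt head) on the one that lies on the small grey board, each turned half round from the one below so that they lie flat and clear of the bolt heads: first one with its heel over the empty corner, then the other with its heel back over the heel of the bottom one. Keep the pile square, leg tips over leg tips, and let go of it.

Things in the scene. Friction and masses are not known exactly. Their poses are not given: they have to be found in the camera images.
- base_mid (a point): Bottom L of the pile, same size, loose on a fixed grey board 150 x 150 x 12 mm. Point: centre of its 120 mm square, 9 mm above its underside (21 mm above the bench); heel and bolt head towards -x -y, empty corner towards +x +y. Each L laid on it adds 18 mm. One turned half round over the same square rests on both leg tips, clear of the bolt, and is stable within about 15 mm.
- brk_a_mid (a point): Loose flat plywood L lying on the bench, like the bottom one and identical to the other loose one (either may go first): legs 120 mm long, 50 wide, 18 thick, 0.12 kg. Point: centre of the 120 mm square the L spans (in its open notch), 9 mm above its underside. z up; one leg covers x -60..-10 over all y, the other y -60..-10 over all x (mm).
- brk_a_heel (a point): Heel of that L (the corner where its legs meet), straight below its steel bolt head (20 mm across, 6 mm proud of the top), 9 mm above the underside: x = -35, y = -35 mm from its mid point, same axes.
- brk_b_mid (a point): Loose flat plywood L lying on the bench, like the bottom one and identical to the other loose one (either may go first): legs 120 mm long, 50 wide, 18 thick, 0.12 kg. Point: centre of the 120 mm square the L spans (in its open notch), 9 mm above its underside. z up; one leg covers x -60..-10 over all y, the other y -60..-10 over all x (mm).
- brk_b_heel (a point): Heel of that L (the corner where its legs meet), straight below its steel bolt head (20 mm across, 6 mm proud of the top), 9 mm above the underside: x = -35, y = -35 mm from its mid point, same axes.
Mind the look-alikes: they are no part of the job. Leave any yellow look-alike of the part that bears brk_b_mid alone. Leave any purple or turquoise look-alike of the part that bears base_mid alone.

How it is judged:
By the outcome, as a careful person would: the job done as asked, in the order asked, and still so for the second after the job is handed in, with the robot touching nothing.
It also fails if it takes over 64 s, if anything falls off the work surface, if the arm or the gripper's body presses on something with over 40 N, if the wrist force passes 120 N, or if a joint passes its speed limit or range.

### The arm

A 7-joint arm with a two-finger parallel gripper is mounted at the origin on the work surface. World frame = base frame: x ahead of the robot, y to its left, z up, the work surface at z = 0. Lengths are in m, angles in rad, forces in N, time in s.
With the tool pointing down it reaches from about 0.425 to 0.925 m from the base axis. Payload 6.8 kg.
Tool frame: the origin (TCP) lies between the finger pads; the fingertips stand 17 mm ahead of it and the grasp point (between the pads) lies 2 mm behind it (bot.tip_reach is the distance from the TCP to the fingertips, in m); y points along the fingers, z is the direction in which the jaws open and shut, and the axes are right-handed (so a half turn about y gives the same grasp; the last joint's range is limited). The gripper opens to 88 mm and grips with 3 to 60 N. Pads are 20 mm wide; open, the fingers measure 115 mm over their backs; the gripper's body (75 mm by 178 mm) begins 61 mm behind the grasp point.
Start: joints at [1.082, 0.477, 0.022, 1.555, -0.011, 1.109, -0.083], TCP at [0.251, -0.627, 0.24] pointing down, gripper open.
Joint ranges: [-2.96, 2.96], [-0.34, 2.1], [-1.41, 1.46], [0.24, 2.44], [-1.37, 4.51], [0.17, 1.92], [-2.96, 2.96]. Speed limits (rad/s): [2.39, 2.39, 3.14, 3.14, 3.14, 3.14, 3.14].

### API

Orientations are given as a 3x3 rotation matrix whose columns are the frame's x, y, z axes.
In Python, from cell import bot gives the robot as it stands.
- The arm moves only by the tool step_arm, never from a script. Its argument "rows" is a list of rows, each a list of 2 entries, a list of its own where there are three numbers: the shift along the tool's x, y, z in mm, then the turn, a rotation vector about the tool's x, y, z in degrees. In form: [[[tx, ty, tz], [ax, ay, az]], ...]. A call has 1 to 12 rows; each row shifts and turns the commanded pose from where the row before left it, along the tool's axes as they then stand; what a row does not reach is not made up. A row lasts 1/8 s, in which the tool goes at most 62.5 mm and 10.7 degrees, less where a joint would pass 70% of its speed; a pose out of reach is approached as far as the arm can. A call with a gripper value outside its range is refused whole. "hand" is the finger opening in mm, from 0 to 87.8, set as the call begins (left out, the last holds). The fingers move at their own pace and stop on an object; "squeeze" is the grip in N (left out, the last holds). Time passes only in rows, so rows that do not move let the fingers close. It gives the time, the measured TCP pose, the force and the opening at its end, in the units of the state.
- bot.state(): the state, without advancing time (a new reading comes with each control period).
- bot.read_camera(name): name is "scene" or "top" or "wrist"; returns a dict with "color" (400x640x3 uint8, blue, green, red), "fx", "fy", "cx", "cy" (pixels), "R" (3x3) and "t" (3): a world point X has camera coordinates R X + t. Camera axes: x right, y down, z forward; pixel columns grow to the right and rows downward; lengths in m; the calibration is good to about 2 mm. A picture is of the moment at which its call begins. There is no depth.
- bot.hand_in(): hands the job in, once; it reports no verdict.
Trained networks look in a picture, given as the dict that the camera call returned (one of the last four; its "shot" number tells which), for a name from the list of things; names that differ only in an ending like _2 or _b are one class to them, and where a whole thing is asked for, a point or a joint stands for the part that bears it (a point fixed in the world has none). Each returns a list of dicts, best first, with "conf" (0 to 1); they miss things now and then, are a little off and sometimes report something else, mostly with a low value. They report only what shows in the picture. A call takes as long as a camera call. They do not tell look-alikes from the thing itself.
- bot.spot_in(label, picture): "centre" ([row, column] in pixels, amid what is visible of it).
- bot.mark_of(label, picture): "centre" ([row, column] in pixels: a listed point, or the origin of a listed thing).
The state is a dict: "time": time; "q": joint angles; "qvel": joint speeds; "joint_torque": joint torques, N m; "ee_pos": TCP position; "ee_rot": TCP orientation; "contact_force": force on the tool from outside, world axes, zero at the start; "wrist_torque": the same for the moment, N m; "grip_width": finger opening in m.
Only numpy, scipy, OpenCV 4.12 (cv2) and the standard library are available. Lean on these libraries where they do the work, as an engineer would, in place of code of your own. Each camera call takes 0.05 s, during which the arm holds its last target.

## Working session

There is one attempt and no reset: what is moved stays moved. The work goes in short steps, Python scripts to look and compute and a tool call to move; the robot and the scene stay as the last step left them, time stands still between calls to the robot, and variables do not carry over. Pictures are saved under pics/ and viewed, and the job is handed in when it is done.

Besides the shell and the picture viewer there is one more tool, called after "Request:" in YAML: its name, and indented under it one key for each argument. step_arm: Moves the arm, as the interface text tells. Its arguments: {"type":"object","properties":{"rows":{"type":"array"},"hand":{"type":"number"},"squeeze":{"type":"number"}},"required":["rows"]}

```bash
mkdir -p pics; ls; cat > h.py <<'E'
import numpy as np, cv2
from cell import bot
def proj(P,X):
    c=np.array(P['R'])@np.array(X)+np.array(P['t']); return np.array([P['fx']*c[0]/c[2]+P['cx'],P['fy']*c[1]/c[2]+P['cy']])
def back(P,rc,z):
    r,c=rc; d=np.array([(c-P['cx'])/P['fx'],(r-P['cy'])/P['fy'],1.]); R=np.array(P['R']);t=np.array(P['t'])
    o=-R.T@t; w=R.T@d; return o+w*(z-o[2])/w[2]
E
python3 - <<'E'
from h import *
s=bot.state(); print(s['time'],s['ee_pos'],np.round(s['ee_rot'],3).tolist(),s['grip_width'])
for n in ['scene','top']:
    P=bot.read_camera(n); cv2.imwrite(f'pics/{n}0.png',P['color'])
    for l in ['base_mid','brk_a_mid','brk_a_heel']:
        z=.021 if 'base' in l else .009
        for d in bot.mark_of(l,P): print(n,l,np.round(d['centre']),round(d['conf'],2),np.round(back(P,d['centre'],z),3))
E
```

```text
pics
0.0 [ 0.2506654  -0.62611074  0.23871076] [[-0.928, -0.001, 0.372], [-0.372, 0.002, -0.928], [0.0, -1.0, -0.002]] 0.0877490742754012
scene base_mid [149. 368.] 0.94 [0.328 0.427 0.021]
scene base_mid [189. 376.] 0.81 [0.489 0.258 0.021]
scene base_mid [167. 322.] 0.77 [0.289 0.231 0.021]
scene brk_a_mid [242. 334.] 0.96 [0.541 0.01  0.009]
scene brk_a_heel [236. 346.] 0.86 [0.549 0.05  0.009]
scene brk_a_heel [296. 273.] 0.62 [ 0.555 -0.211  0.009]
top base_mid [251. 183.] 0.77 [0.309 0.451 0.021]
top base_mid [263. 259.] 0.67 [0.271 0.24  0.021]
top base_mid [187. 255.] 0.66 [0.487 0.254 0.021]
top brk_a_mid [169. 341.] 0.63 [0.537 0.003 0.009]
top brk_a_heel [162. 323.] 0.73 [0.56  0.057 0.009]
```

View pics/scene0.png

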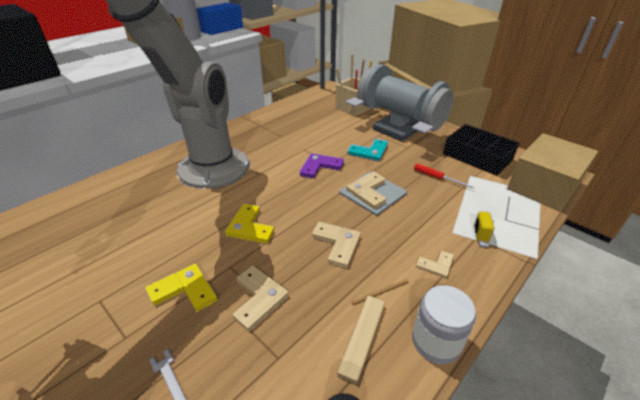

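View pics/top0.png

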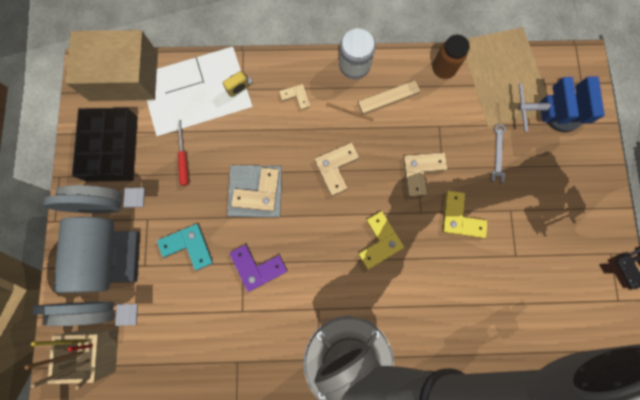

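The scene view shows the real L on the grey board at about (370,190), with its heel towards the robot. The plywood Ls with bolts are at about (340,242) and (262,297). The look-alikes are yellow at (250,225) and (182,287), purple (322,165), turquoise (368,150), and a small plywood L with no bolt at (436,264). In the top view the two I want are at (337,168) and (425,170), and the base is at (255,190). I'll check these in a close crop.

```bash
python3 - <<'E'
from h import *
A=cv2.imread('pics/top0.png')[130:225,220:460]; cv2.imwrite('pics/topcrop.png',cv2.resize(A,None,fx=3.3,fy=3.3,interpolation=cv2.INTER_CUBIC))
A=cv2.imread('pics/scene0.png')[165:335,220:420]; cv2.imwrite('pics/scenecrop.png',cv2.resize(A,None,fx=3.5,fy=3.5,interpolation=cv2.INTER_CUBIC))
P=bot.read_camera('wrist'); cv2.imwrite('pics/wrist0.png',P['color'])
s=bot.state();R=np.array(P['R']);c=-R.T@np.array(P['t']);E=np.array(s['ee_rot'])
print('cam in tool',E.T@(c-s['ee_pos']),(E.T@R.T).round(3).tolist(),P['fx'])
E
```

```text
cam in tool [-6.80335069e-02 -1.46489989e-01  5.37335350e-06] [[0.0, 0.97, 0.244], [-0.001, -0.244, 0.97], [1.0, -0.001, 0.0]] 333.21205580780304
```

View pics/topcrop.png

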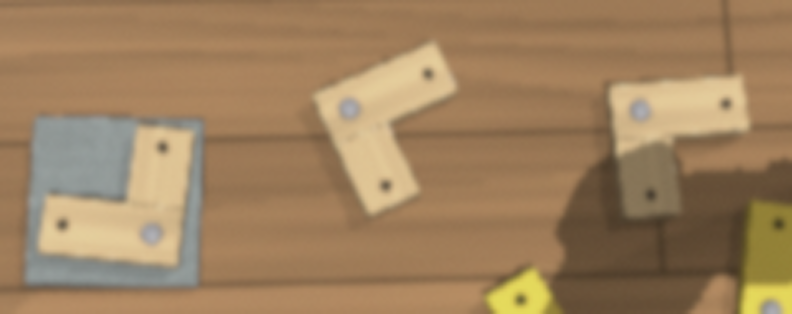

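View pics/scenecrop.png

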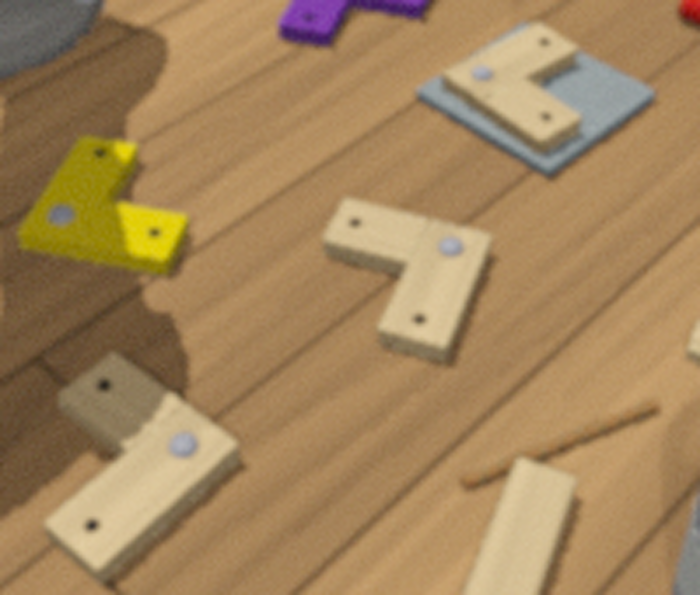

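View pics/wrist0.png

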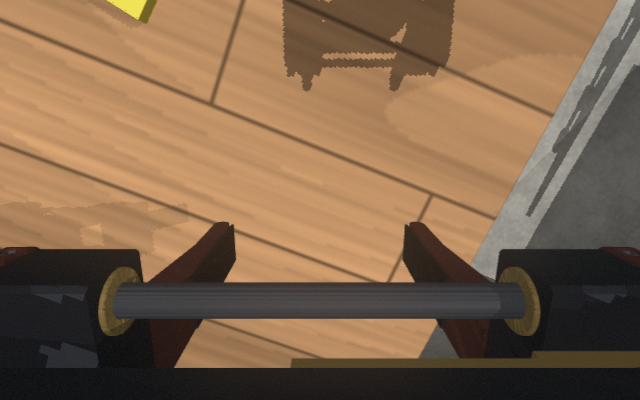

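```bash
cat > fit.py <<'E'
from h import *
from scipy.optimize import least_squares
def fit(obs,z0,p0,L=75.):
    # obs list of (P, {'bolt':(u,v),'dx':(u,v) tip on +x leg,'dy':...}) ; z0 underside height
    def pts(p,Ld):
        R=np.array([[np.cos(p[2]),-np.sin(p[2])],[np.sin(p[2]),np.cos(p[2])]])
        f=lambda a,b,z: np.r_[p[:2]+R@np.array([a,b])/1000,z0+z]
        return {'bolt':f(-35,-35,.024),'dx':f(Ld-35,-35,.018),'dy':f(-35,Ld-35,.018)}
    def res(p):
        q=pts(p,p[3]*1000); r=[]
        for P,o in obs:
            for k,v in o.items(): r+=list(proj(P,q[k])-np.array(v))
        return r
    s=least_squares(res,list(p0)+[L/1000]); return s.x,np.array(s.fun).round(1)
E
python3 - <<'E'
from fit import *
T=bot.read_camera('top');S=bot.read_camera('scene')
t=lambda u,v:((u+.5)/3.3-.5+220,(v+.5)/3.3-.5+130)
s=lambda u,v:((u+.5)/3.5-.5+220,(v+.5)/3.5-.5+165)
D={'base':(.012,(.49,.25,0),[t(151,233),t(162,146),t(62,224)],[s(482,73),s(545,42),s(545,117)]),
'a':(0,(.54,0,-2.),[t(349,108),t(385,185),t(428,74)],[s(451,246),s(355,222),s(419,318)]),
'b':(0,(.54,-.24,-1.6),[t(640,110),t(650,194),t(726,103)],[s(184,445),s(104,385),s(92,524)])}
for n,(z,p0,a,b) in D.items():
    k=['bolt','dx','dy']
    # order: dx leg, dy leg (right-handed: dy is +90deg from dx)
    for nm,o in(('both',[(T,dict(zip(k,a))),(S,dict(zip(k,b)))]),('top',[(T,dict(zip(k,a)))]),('scene',[(S,dict(zip(k,b)))])):
        x,r=fit(o,z,p0); print(n,nm,(x[:2]*1000).round(1),np.degrees(x[2]).round(1),(x[3]*1000).round(1),r)
E
```

```text
base both [494.8 258.8] -8.7 52.4 [ -2.9  -3.5  -3.1   5.5   6.1  -2.7   3.8  -1.5  -2.3  17.3  -1.9 -18.7]
base top [484.5 252.3] -7.0 77.5 [-0.1 -0.3  0.2  0.1 -0.1  0.2]
base scene [476.5 291.1] 47.2 -3.4 [ 12.4  -0.1  -6.9  10.4  -5.6 -10.4]
a both [538.6   2.6] -157.3 76.5 [ 0.2 -0.9  0.1 -0.3  0.  -0.2 -0.2 -1.4 -0.  -0.  -0.4 -0.1]
a top [537.3   3.1] -156.9 76.6 [ 0.1 -0.3  0.1  0.2 -0.2  0.1]
a scene [540.1   1.5] -157.6 76.1 [ 0.  -0.9  0.3  0.5 -0.3  0.4]
b both [ 517.1 -246. ] -177.2 76.9 [ 0.4 -1.1  0.  -0.4 -0.1 -0.2 -0.5 -1.4  0.  -0.1 -0.3  0.2]
b top [ 515.7 -245.6] -176.5 77.1 [ 0.2 -0.4  0.1  0.3 -0.3  0.1]
b scene [ 518.3 -246.5] -177.7 76.4 [-0.3 -0.8  0.5  0.3 -0.2  0.5]
```

```bash
cat > plan.py <<'E'
from h import *
from scipy.spatial.transform import Rotation as Ro
def Rt(yaw):  # tool z at world yaw deg, y down
    z=np.r_[np.cos(np.radians(yaw)),np.sin(np.radians(yaw)),0]; y=np.r_[0,0,-1.]; return np.c_[np.cross(y,z),y,z]
def plan(way,start=None,step=50,dstep=9,dec=0):
    """way: list of (xyz mm, yaw deg)"""
    if start is None:
        s=bot.state(); p=np.array(s['ee_pos'])*1000; R=np.array(s['ee_rot'])
    else: p,R=start
    rows=[]
    for X,yaw in way:
        X=np.array(X,float); G=Rt(yaw)
        rv=Ro.from_matrix(R.T@G).as_rotvec(degrees=True)
        n=int(max(1,np.ceil(np.linalg.norm(X-p)/step),np.ceil(np.linalg.norm(rv)/dstep)))
        for i in range(n):
            t=(R.T@((X-p)/(n-i))).round(dec)
            rv=(Ro.from_matrix(R.T@G).as_rotvec(degrees=True)/(n-i)).round(1)
            rows.append([t.tolist(),rv.tolist()])
            p=p+R@t; R=R@Ro.from_rotvec(rv,degrees=True).as_matrix()
    print(len(rows),'rows; end',p.round(1))
    for i in range(0,len(rows),12): print(str(rows[i:i+12]).replace('.0,',',').replace('.0]',']').replace('-0,','0,').replace('-0]','0]').replace(' ',''))
E
python3 - <<'E'
from plan import *
plan([((480,-330,230),-40),((530,0,230),-20),((490,250,220),-7)])
E
```

```text
21 rows; end [490.1 249.9 219.7]
[[[-40,1,-24],[0,-3.5,0]],[[-42,1,-21],[0,-3.5,0]],[[-43,1,-19],[0,-3.5,0]],[[-44,1,-16],[0,-3.5,0]],[[-45,1,-13],[0,-3.5,0]],[[-46,2,-11],[0,-3.6,0]],[[-46,1,-7],[0,-3.5,0]],[[-46,2,-5],[0,-3.6,0]],[[-41,0,-25],[0,-2.9,0]],[[-42,0,-23],[0,-2.8,0]],[[-43,0,-21],[0,-2.9,0]],[[-44,0,-18],[0,-2.8,0]]]
[[[-45,0,-16],[0,-2.9,0]],[[-45,0,-14],[0,-2.8,0]],[[-47,0,-12],[0,-2.9,0]],[[-37,2,-20],[0,-2.2,0]],[[-38,2,-19],[0,-2.2,0]],[[-38,1,-18],[0,-2.1,0]],[[-39,2,-16],[0,-2.2,0]],[[-39,1,-15],[0,-2.1,0]],[[-40,2,-13],[0,-2.2,0]]]
```

Request:
step_arm:
  rows:
    - [[-40,1,-24],[0,-3.5,0]]
    - [[-42,1,-21],[0,-3.5,0]]
    - [[-43,1,-19],[0,-3.5,0]]
    - [[-44,1,-16],[0,-3.5,0]]
    - [[-45,1,-13],[0,-3.5,0]]
    - [[-46,2,-11],[0,-3.6,0]]
    - [[-46,1,-7],[0,-3.5,0]]
    - [[-46,2,-5],[0,-3.6,0]]
    - [[-41,0,-25],[0,-2.9,0]]
    - [[-42,0,-23],[0,-2.8,0]]
    - [[-43,0,-21],[0,-2.9,0]]
    - [[-44,0,-18],[0,-2.8,0]]

```text
time: 2.05
ee_pos: [0.5085, -0.1398, 0.23]
ee_rot: [[-0.477, 0.001, 0.879], [-0.879, -0.0, -0.477], [-0.0, -1.0, 0.001]]
contact_force: [1.2, -0.4, 0.3]
grip_width: 0.0881
```

Request:
step_arm:
  rows:
    - [[-45,0,-16],[0,-2.9,0]]
    - [[-45,0,-14],[0,-2.8,0]]
    - [[-47,0,-12],[0,-2.9,0]]
    - [[-37,2,-20],[0,-2.2,0]]
    - [[-38,2,-19],[0,-2.2,0]]
    - [[-38,1,-18],[0,-2.1,0]]
    - [[-39,2,-16],[0,-2.2,0]]
    - [[-39,1,-15],[0,-2.1,0]]
    - [[-40,2,-13],[0,-2.2,0]]
    - [[0,0,0],[0,0,0]]
    - [[0,0,0],[0,0,0]]

```text
time: 3.42
ee_pos: [0.4904, 0.2492, 0.2196]
ee_rot: [[-0.122, 0.0, 0.993], [-0.993, -0.001, -0.122], [0.001, -1.0, 0.0]]
contact_force: [0.3, 0.2, -0.2]
grip_width: 0.0878
```

```bash
python3 - <<'E'
from plan import *
s=bot.state(); print(s['time'],s['ee_pos'],np.round(s['ee_rot'],3).tolist())
P=bot.read_camera('wrist'); cv2.imwrite('pics/w_base.png',P['color'])
print(proj(P,[.484,.252,.03]))
import pickle; pickle.dump(P,open('w_base.pkl','wb'))
E
```

```text
3.425 [0.49035772 0.24920287 0.21955293] [[-0.122, 0.0, 0.993], [-0.993, -0.001, -0.122], [0.001, -1.0, 0.0]]
[310.76349029 175.52095806]
```

View pics/w_base.png

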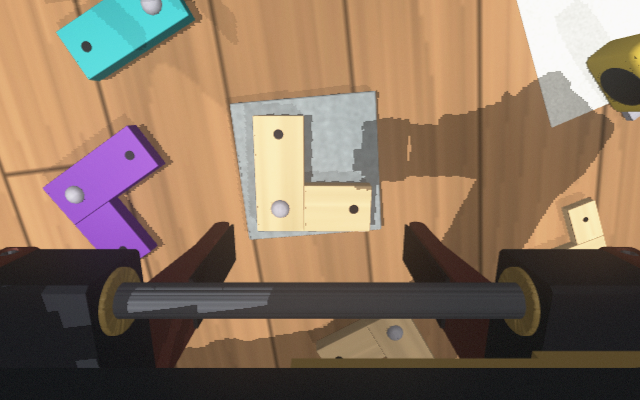

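The wrist view shows the base L with its bolt at (280,209) and tip dots at (278,134) and (354,209).

```bash
cat > ref.py <<'E'
from fit import *; import pickle
def refine(img,g,kind,r=11):
    u,v=map(int,map(round,g)); W=img[v-r:v+r+1,u-r:u+r+1].astype(float)
    hsv=cv2.cvtColor(img[v-r:v+r+1,u-r:u+r+1],cv2.COLOR_BGR2HSV)
    m=(W.sum(2)<0.55*np.median(W.sum(2))) if kind=='dot' else (hsv[...,1]<45)
    n,l,st,c=cv2.connectedComponentsWithStats(m.astype(np.uint8))
    k=1+np.argmin([np.hypot(*(c[i]-r))-0.05*min(st[i,4],200) for i in range(1,n)])
    return (c[k]+[u-r,v-r]), st[k,4]
def pose(P,g,z0,p0):
    o={}
    for k in g: 
        o[k],a=refine(P['color'],g[k],'bolt' if k=='bolt' else 'dot'); print(k,o[k].round(1),a)
    x,r=fit([(P,o)],z0,p0); print('mid',(x[:2]*1000).round(1),'yaw',np.degrees(x[2]).round(2),'d',(x[3]*1000).round(1),r); return x
E
python3 - <<'E'
from ref import *
P=pickle.load(open('w_base.pkl','rb'))
x=pose(P,{'bolt':(280,209),'dx':(354,209),'dy':(278,134)},.012,(.484,.252,-.1))
R=np.array([[np.cos(x[2]),-np.sin(x[2])],[np.sin(x[2]),np.cos(x[2])]])
im=P['color'].copy()
q=[proj(P,np.r_[x[:2]+R@np.array(c)/1000,.030]) for c in [(-60,-60),(60,-60),(60,-10),(-10,-10),(-10,60),(-60,60)]]
cv2.polylines(im,[np.round(np.array(q)*8).astype(np.int32)],True,(0,0,255),1,shift=3)
cv2.imwrite('pics/w_base_o.png',cv2.resize(im[80:270,200:420],None,fx=3,fy=3))
from plan import *
plan([((530,0,230),-5),((520,-246,220),3)])
E
```

```text
bolt [279.7 208.4] 248
dx [353.4 208.9] 60
dy [278. 134.] 67
mid [486.9 252. ] yaw -7.53 d 76.7 [-0.3  0.9 -0.3 -0.6  0.6 -0.3]
11 rows; end [ 520.2 -246.1  219.6]
[[[40,-2,12],[0,-0.3,0]],[[40,-2,11],[0,-0.4,0]],[[41,-2,11],[0,-0.3,0]],[[41,-1,11],[0,-0.4,0]],[[40,-2,11],[0,-0.3,0]],[[41,-1,10],[0,-0.4,0.1]],[[49,2,2],[0,-1.6,0]],[[49,2,1],[0,-1.6,0]],[[49,2,0],[0,-1.6,0]],[[49,2,-2],[0,-1.6,0]],[[50,2,-3],[0,-1.6,0]]]
```

View pics/w_base_o.png

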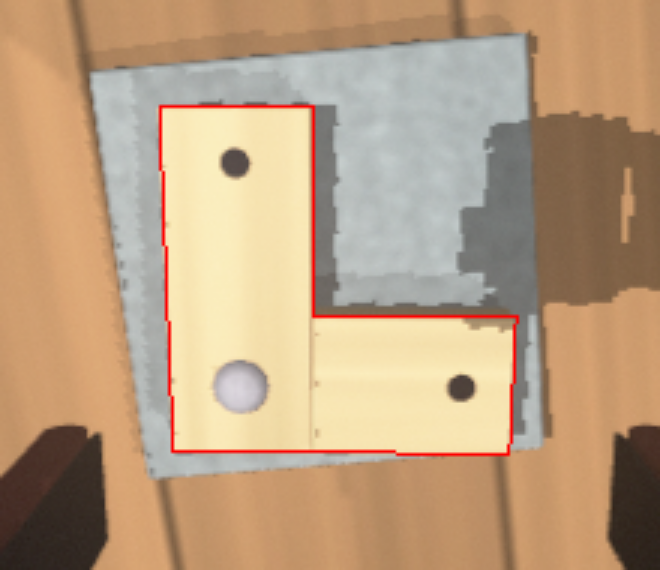

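The outline fits the base L exactly: mid (487, 252), yaw −7.5°. Next I look at b.

Request:
step_arm:
  rows:
    - [[40,-2,12],[0,-0.3,0]]
    - [[40,-2,11],[0,-0.4,0]]
    - [[41,-2,11],[0,-0.3,0]]
    - [[41,-1,11],[0,-0.4,0]]
    - [[40,-2,11],[0,-0.3,0]]
    - [[41,-1,10],[0,-0.4,0]]
    - [[49,2,2],[0,-1.6,0]]
    - [[49,2,1],[0,-1.6,0]]
    - [[49,2,0],[0,-1.6,0]]
    - [[49,2,-2],[0,-1.6,0]]
    - [[50,2,-3],[0,-1.6,0]]
    - [[0,0,0],[0,0,0]]

```text
time: 4.97
ee_pos: [0.5183, -0.2514, 0.2192]
ee_rot: [[0.044, -0.001, 0.999], [-0.999, -0.002, 0.044], [0.002, -1.0, -0.001]]
contact_force: [-0.9, 0.1, -0.8]
grip_width: 0.0874
```

Request:
step_arm:
  rows:
    - [[0,0,0],[0,0,0]]

```text
time: 5.1
ee_pos: [0.5201, -0.2452, 0.2196]
ee_rot: [[0.052, -0.0, 0.999], [-0.999, 0.0, 0.052], [-0.0, -1.0, -0.0]]
contact_force: [0.2, 0.2, -0.2]
grip_width: 0.0877
```

```bash
python3 - <<'E'
from ref import *
P=bot.read_camera('wrist'); cv2.imwrite('pics/w_b.png',P['color']);pickle.dump(P,open('w_b.pkl','wb'))
s=bot.state(); print(s['time'],s['ee_pos'])
E
```

```text
5.15 [ 0.52042429 -0.24415212  0.21975651]
```

View pics/w_b.png

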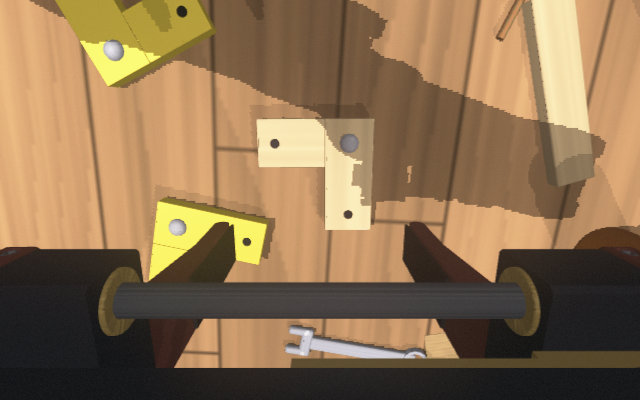

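```bash
python3 - <<'E'
from ref import *
P=pickle.load(open('w_b.pkl','rb'))
x=pose(P,{'bolt':(349,143),'dx':(275,143),'dy':(348,214)},0,(.517,-.246,-3.09))
R=np.array([[np.cos(x[2]),-np.sin(x[2])],[np.sin(x[2]),np.cos(x[2])]])
im=P['color'].copy()
q=[proj(P,np.r_[x[:2]+R@np.array(c)/1000,.018]) for c in [(-60,-60),(60,-60),(60,-10),(-10,-10),(-10,60),(-60,60)]]
cv2.polylines(im,[np.round(np.array(q)*8).astype(np.int32)],True,(0,0,255),1,shift=3)
cv2.imwrite('pics/w_b_o.png',cv2.resize(im[80:270,200:420],None,fx=3,fy=3))
from plan import *
g=x[:2]*1000+R@[-35,10]; yaw=np.degrees(x[2])+180; print(g,yaw)
plan([((*g,120),yaw),((*g,40),yaw),((*g,20),yaw)])
E
```

```text
bolt [349.1 142.7] 264
dx [274.4 143. ] 59
dy [347.5 214. ] 56
mid [ 518.  -246.1] yaw -176.7 d 77.3 [ 0.1  0.3 -0.2 -0.1  0.1 -0.3]
[ 553.50035106 -254.09568429] 3.30391598986634
6 rows; end [ 553.  -254.3   19.8]
[[[4,33,11],[0,-0.1,0]],[[4,33,11],[0,0,0]],[[4,34,10],[0,-0.1,0]],[[0,40,0],[0,0,0]],[[0,40,0],[0,0,0]],[[0,20,0],[0,0,0]]]
```

View pics/w_b_o.png

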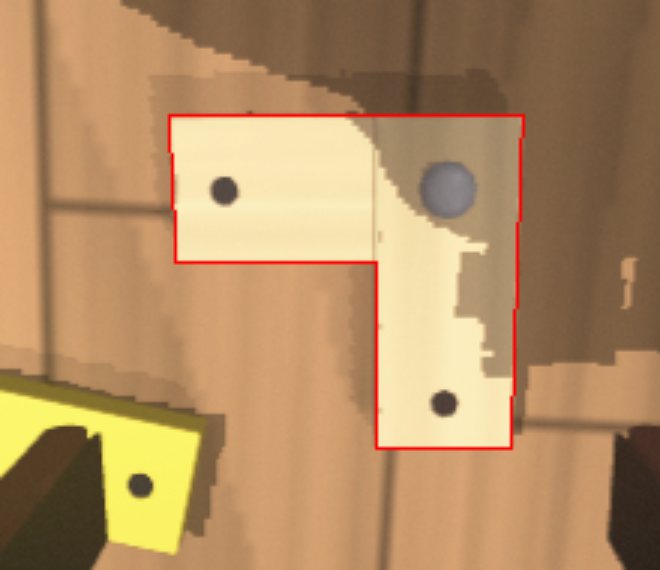

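The fit is tight: b's mid is at (518, −246). I grip the −y leg.

Request:
step_arm:
  rows:
    - [[4,33,11],[0,-0.1,0]]
    - [[4,33,11],[0,0,0]]
    - [[4,34,11],[0,-0.1,0]]
    - [[0,40,0],[0,0,0]]
    - [[0,30,0],[0,0,0]]
    - [[0,15,0],[0,0,0]]
    - [[0,8,0],[0,0,0]]
    - [[0,6,0],[0,0,0]]
    - [[0,0,0],[0,0,0]]

```text
time: 6.28
ee_pos: [0.5546, -0.2549, 0.0211]
ee_rot: [[0.058, 0.001, 0.998], [-0.998, -0.0, 0.058], [0.0, -1.0, 0.001]]
contact_force: [-0.0, 0.7, -0.2]
grip_width: 0.0877
```

Request:
step_arm:
  hand: 30
  squeeze: 35
  rows:
    - [[0,0,0],[0,0,0]]
    - [[0,0,0],[0,0,0]]
    - [[0,0,0],[0,0,0]]
    - [[0,0,0],[0,0,0]]
    - [[0,0,0],[0,0,0]]

```text
time: 6.9
ee_pos: [0.554, -0.255, 0.0207]
ee_rot: [[0.058, -0.001, 0.998], [-0.998, -0.0, 0.058], [0.0, -1.0, -0.001]]
contact_force: [-1.5, 0.1, 1.6]
grip_width: 0.0496
```

```bash
python3 - <<'E'
from ref import *
s=bot.state(); print(s['time'],s['ee_pos'],s['grip_width'],s['contact_force'])
P=bot.read_camera('wrist'); cv2.imwrite('pics/w_bg.png',P['color']);pickle.dump(P,open('w_bg.pkl','wb'))
E
```

```text
6.9 [ 0.55399964 -0.25497624  0.02073848] 0.0495539461007668 [-1.46621822  0.1471786   1.59226971]
```

View pics/w_bg.png

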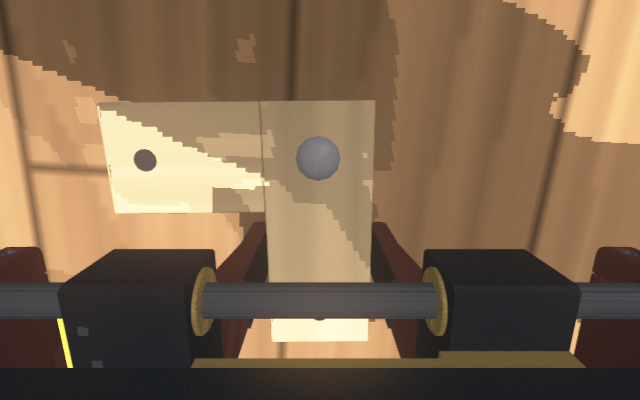

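```bash
cat > hand.py <<'E'
from ref import *
def inhand(P,s,g,h,p0):
    """bracket (mid, yaw) in world using bolt and one dot; h=TCP height above underside (m). returns tool-frame transform: mid offset world->tool xz, yaw offset"""
    z0=s['ee_pos'][2]-h; o={}
    for k in g: o[k],a=refine(P['color'],g[k],'bolt' if k=='bolt' else 'dot',r=24); print(k,o[k].round(1),a)
    def res(p):
        R=np.array([[np.cos(p[2]),-np.sin(p[2])],[np.sin(p[2]),np.cos(p[2])]])
        f=lambda a,b,z: np.r_[p[:2]+R@np.array([a,b])/1000,z0+z]
        q={'bolt':f(-35,-35,.023),'dx':f(42,-35,.018),'dy':f(-35,42,.018)}
        return np.concatenate([proj(P,q[k])-o[k] for k in g])
    x=least_squares(res,p0); print(x.fun.round(1)); x=x.x
    E=np.array(s['ee_rot']); ty=np.degrees(np.arctan2(E[1,2],E[0,2]))
    off=E.T@np.r_[x[:2]-s['ee_pos'][:2],0]*1000
    print('mid',(x[:2]*1000).round(1),'yaw',np.degrees(x[2]).round(2),'toolyaw',ty.round(2),'off tool',off.round(1),'dyaw',(np.degrees(x[2])-ty).round(2))
    return off,np.degrees(x[2])-ty
E
python3 - <<'E'
from hand import *
s=bot.state();P=pickle.load(open('w_bg.pkl','rb'))
off,dy=inhand(P,s,{'bolt':(318,158),'dx':(145,160)},.0207,(.518,-.246,-3.09))
from plan import *
my=-7.5+180; ty=my-dy; ty=(ty+180)%360-180
tp=np.array([486.9,252])-(Rt(ty)@off)[:2]; print(tp,ty)
p=np.array(s['ee_pos'])*1000
plan([((p[0],p[1],130),3.3),((560,0,170),0),((*tp,140),ty)])
E
```

```text
bolt [317.6 157.8] 1481
dx [144.8 159.8] 366
[-0.9  0.   1.  -0.1]
mid [ 519.7 -245.8] yaw -175.58 toolyaw 3.31 off tool [-11.2   0.  -33.7] dyaw -178.89
[518.55812523 235.90703772] -8.611001665002732
14 rows; end [518.3 235.5 139.7]
[[[0,-36,0],[0,0,0]],[[0,-37,0],[0,0,0]],[[0,-36,0],[0,0,0]],[[-42,-7,3],[0,0.6,0]],[[-42,-7,3],[0,0.5,0]],[[-43,-7,3],[0,0.6,0]],[[-43,-6,2],[0,0.5,0]],[[-42,-7,2],[0,0.6,0]],[[-43,-6,1],[0,0.5,0]],[[-47,6,-8],[0,1.7,0]],[[-47,6,-10],[0,1.7,0]],[[-47,6,-11],[0,1.7,0]]]
[[[-46,6,-12],[0,1.8,0]],[[-45,6,-14],[0,1.7,0]]]
```

```bash
python3 - <<'E'
from plan import *
s=bot.state(); ty=-7.5
tp=np.array([486.9,252])-(Rt(ty)@[-11,0,-35])[:2]; print(tp,ty)
p=np.array(s['ee_pos'])*1000
plan([((p[0],p[1],130),3.3),((560,0,170),0),((*tp,140),ty)])
E
```

```text
[520.16478203 236.5256898 ] -7.5
14 rows; end [519.8 237.  139.7]
[[[0,-36,0],[0,0,0]],[[0,-37,0],[0,0,0]],[[0,-36,0],[0,0,0]],[[-42,-7,3],[0,0.6,0]],[[-42,-7,3],[0,0.5,0]],[[-43,-7,3],[0,0.6,0]],[[-43,-6,2],[0,0.5,0]],[[-42,-7,2],[0,0.6,0]],[[-43,-6,1],[0,0.5,0]],[[-47,6,-8],[0,1.5,0]],[[-47,6,-9],[0,1.5,0]],[[-47,6,-10],[0,1.5,0]]]
[[[-46,6,-12],[0,1.5,0]],[[-47,6,-13],[0,1.5,0]]]
```

Request:
step_arm:
  rows:
    - [[0,-16,0],[0,0,0]]
    - [[0,-47,0],[0,0,0]]
    - [[0,-46,0],[0,0,0]]
    - [[-42,-7,3],[0,0.6,0]]
    - [[-42,-7,3],[0,0.5,0]]
    - [[-43,-7,3],[0,0.6,0]]
    - [[-43,-6,2],[0,0.5,0]]
    - [[-42,-7,2],[0,0.6,0]]
    - [[-43,-6,1],[0,0.5,0]]
    - [[-47,6,-8],[0,1.5,0]]
    - [[-47,6,-9],[0,1.5,0]]
    - [[-47,6,-10],[0,1.5,0]]

```text
time: 8.45
ee_pos: [0.5363, 0.1437, 0.1526]
ee_rot: [[-0.079, 0.001, 0.997], [-0.997, 0.0, -0.079], [-0.0, -1.0, 0.001]]
contact_force: [-0.5, -0.2, -1.2]
grip_width: 0.0496
```

Request:
step_arm:
  rows:
    - [[-46,6,-12],[0,1.5,0]]
    - [[-47,6,-13],[0,1.5,0]]
    - [[0,0,0],[0,0,0]]
    - [[0,0,0],[0,0,0]]
    - [[0,0,0],[0,0,0]]

```text
time: 9.07
ee_pos: [0.5207, 0.2353, 0.14]
ee_rot: [[-0.133, 0.001, 0.991], [-0.991, -0.001, -0.133], [0.001, -1.0, 0.001]]
contact_force: [-0.5, 0.3, -1.6]
grip_width: 0.0496
```

```bash
python3 - <<'E'
from hand import *
s=bot.state(); print(s['time'],s['ee_pos'],s['grip_width'],s['contact_force'],s['wrist_torque'])
P=bot.read_camera('wrist'); cv2.imwrite('pics/w_bc.png',P['color'])
off,dy=inhand(P,s,{'bolt':(318,158),'dx':(145,160)},.0207,(.487,.252,3.01))
from plan import *
plan([((520.2,236.5,70),-7.5),((520.2,236.5,51.5),-7.5)])
S=bot.read_camera('scene'); cv2.imwrite('pics/s_bc.png',cv2.resize(S['color'][100:300,260:480],None,fx=2.7,fy=2.7))
E
```

```text
9.075 [0.5207112  0.23527508 0.13999519] 0.04955553262806423 [-0.53811631  0.28427549 -1.64881017] [-0.01885271 -0.13100121  0.03312357]
bolt [317.6 158.1] 1467
dx [145.  159.9] 369
[-0.7  0.   0.7 -0.1]
mid [488.8 251.1] yaw 173.44 toolyaw -7.62 off tool [-11.4  -0.  -33.8] dyaw 181.06
3 rows; end [519.9 236.4  52. ]
[[[-1,35,0],[0,-0.1,0]],[[0,35,-1],[0,0,0]],[[0,18,0],[0,0,0]]]
```

View pics/s_bc.png

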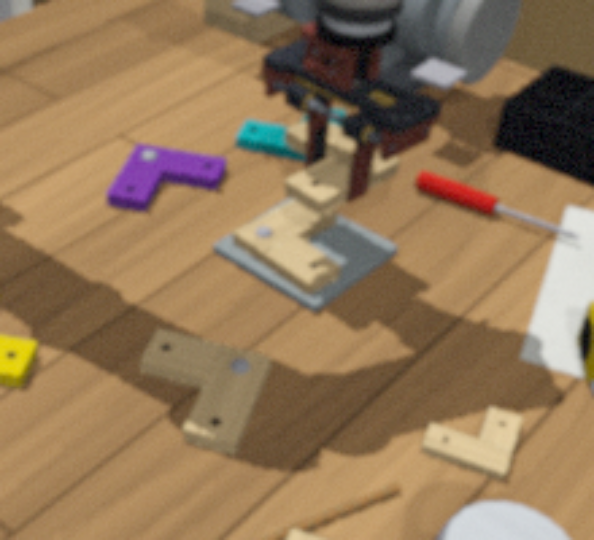

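View pics/w_bc.png

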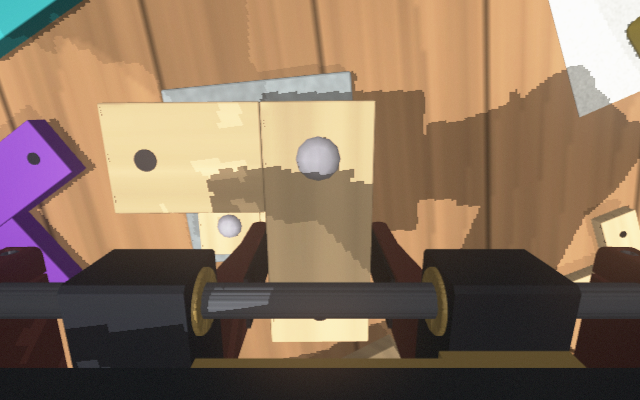

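Request:
step_arm:
  rows:
    - [[-1,35,0],[0,0,0]]
    - [[0,30,0],[0,0,0]]
    - [[0,14,0],[0,0,0]]
    - [[0,5,0],[0,0,0]]
    - [[0,2,0],[0,0,0]]
    - [[0,1,0],[0,0,0]]
    - [[0,1,0],[0,0,0]]
    - [[0,0,0],[0,0,0]]

```text
time: 10.18
ee_pos: [0.5203, 0.238, 0.052]
ee_rot: [[-0.13, 0.001, 0.991], [-0.991, 0.0, -0.13], [-0.0, -1.0, 0.001]]
contact_force: [-1.3, 0.5, -1.2]
grip_width: 0.0497
```

Request:
step_arm:
  rows:
    - [[0,1,0],[0,0,0]]
    - [[0,0,0],[0,0,0]]

```text
time: 10.42
ee_pos: [0.5203, 0.2381, 0.0508]
ee_rot: [[-0.13, 0.0, 0.991], [-0.991, 0.0, -0.13], [-0.0, -1.0, 0.0]]
contact_force: [1.3, -0.4, 0.1]
grip_width: 0.0498
```

Request:
step_arm:
  rows:
    - [[1.5,0,0],[0,0,0]]
    - [[0,0.5,0],[0,0,0]]
    - [[0,0,0],[0,0,0]]

```text
time: 10.8
ee_pos: [0.52, 0.2367, 0.0507]
ee_rot: [[-0.13, 0.0, 0.991], [-0.991, 0.0, -0.13], [-0.0, -1.0, 0.0]]
contact_force: [-0.7, -0.5, 6.4]
grip_width: 0.0497
```

Request:
step_arm:
  hand: 72
  rows:
    - [[0,0,0],[0,0,0]]
    - [[0,0,0],[0,0,0]]
    - [[0,0,0],[0,0,0]]

```text
time: 11.18
ee_pos: [0.5199, 0.2364, 0.05]
ee_rot: [[-0.13, -0.0, 0.991], [-0.991, -0.0, -0.13], [0.0, -1.0, -0.0]]
contact_force: [1.2, -0.1, -0.1]
grip_width: 0.0715
```

Request:
step_arm:
  rows:
    - [[0,-10,0],[0,0,0]]
    - [[0,-40,0],[0,0,0]]
    - [[0,-45,0],[0,0,0]]
    - [[0,-45,-15],[0,0,0]]
    - [[-5,-40,-20],[0,0,0]]
    - [[0,0,0],[0,0,0]]
    - [[0,0,0],[0,0,0]]

```text
time: 12.05
ee_pos: [0.4859, 0.2456, 0.23]
ee_rot: [[-0.13, 0.0, 0.991], [-0.991, -0.001, -0.13], [0.001, -1.0, 0.0]]
contact_force: [0.1, -0.4, -0.3]
grip_width: 0.0722
```

```bash
python3 - <<'E'
from ref import *
s=bot.state(); print(s['time'],s['ee_pos'],s['grip_width'],s['contact_force'])
P=bot.read_camera('wrist'); cv2.imwrite('pics/w_p1.png',P['color']); pickle.dump(P,open('w_p1.pkl','wb'))
E
```

```text
12.05 [0.48589806 0.24555258 0.23002296] 0.07224031340072941 [ 0.11108723 -0.35400834 -0.26361029]
```

View pics/w_p1.png

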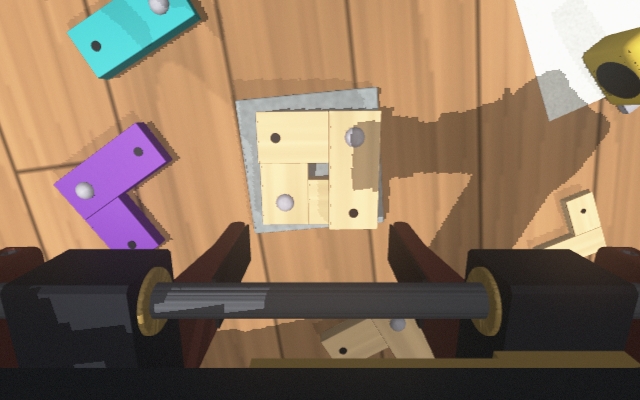

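The first L lies turned round on the base. Its bolt is at (355,137), its tip dots at (275,138) and (353,212), and the base bolt shows at (285,202).

```bash
python3 - <<'E'
from ref import *
P=pickle.load(open('w_p1.pkl','rb'))
x=pose(P,{'bolt':(355,137),'dx':(275,138),'dy':(353,212)},.030,(.487,.252,3.0))
b,_=refine(P['color'],(285,202),'bolt'); print('base bolt',back(P,b[::-1],.035))
c=np.radians(-7.5);print('expected',[.4869+(-.035*np.cos(c)+.035*np.sin(c)),.252+(-.035*np.sin(c)-.035*np.cos(c))])
from plan import *
plan([((540,140,220),-40),((545,0,220),-67)])
E
```

```text
bolt [354.3 136.7] 304
dx [275.  137.6] 71
dy [353.  212.7] 60
mid [488.1 251.9] yaw 173.24 d 77.3 [ 0.3  0.3 -0.3 -0.   0.  -0.3]
base bolt [0.44784916 0.2224503  0.035     ]
expected [np.float64(0.4476310131242148), np.float64(0.22186784657961844)]
7 rows; end [5.449e+02 3.000e-01 2.203e+02]
[[[24,2,17],[0,8.1,0]],[[22,2,20],[0,8.1,0]],[[19,3,23],[0,8.1,0]],[[15,2,25],[0,8.2,0.1]],[[35,0,31],[0,9,0]],[[29,0,37],[0,9,0]],[[23,0,40],[0,9,0]]]
```

L1 is within about 1 mm and 0.7° of the base. Next is a.

Request:
step_arm:
  hand: 87.5
  rows:
    - [[24,2,17],[0,8.1,0]]
    - [[22,2,20],[0,8.1,0]]
    - [[19,3,23],[0,8.1,0]]
    - [[15,2,25],[0,8.2,0]]
    - [[35,0,31],[0,9,0]]
    - [[29,0,37],[0,9,0]]
    - [[23,0,40],[0,9,0]]
    - [[0,0,0],[0,0,0]]
    - [[0,0,0],[0,0,0]]

```text
time: 13.22
ee_pos: [0.5448, 0.0016, 0.2201]
ee_rot: [[-0.92, -0.002, 0.392], [-0.392, 0.0, -0.92], [0.002, -1.0, -0.001]]
contact_force: [0.2, 1.6, 0.4]
grip_width: 0.0875
```

```bash
python3 - <<'E'
from ref import *
s=bot.state(); print(s['time'],s['ee_pos'])
P=bot.read_camera('wrist'); cv2.imwrite('pics/w_a.png',P['color']); pickle.dump(P,open('w_a.pkl','wb'))
c=np.radians(-157.3);R=np.array([[np.cos(c),-np.sin(c)],[np.sin(c),np.cos(c)]])
for q in [(-35,-35),(42,-35),(-35,42)]: print(proj(P,np.r_[np.array([.5386,.0026])+R@np.array(q)/1000,.018]))
E
```

```text
13.225 [0.54475148 0.00156248 0.22007976]
[282.16995066 147.73713902]
[283.63030344 218.0548425 ]
[356.04032031 148.20135966]
```

View pics/w_a.png

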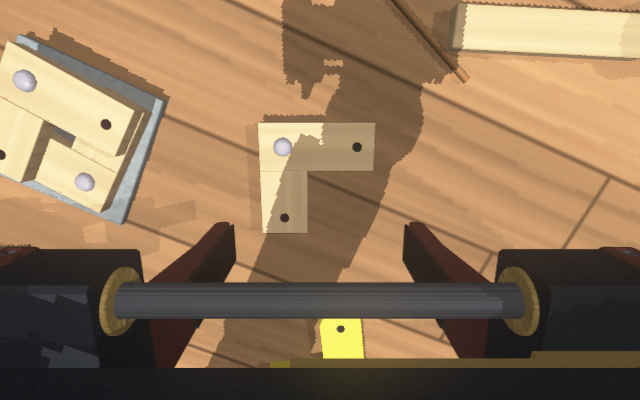

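```bash
python3 - <<'E'
from ref import *
P=pickle.load(open('w_a.pkl','rb'))
x=pose(P,{'bolt':(283,147),'dx':(285,217),'dy':(357,147)},0,(.5386,.0026,-2.75))
R=np.array([[np.cos(x[2]),-np.sin(x[2])],[np.sin(x[2]),np.cos(x[2])]])
from plan import *
g=x[:2]*1000+R@[10,-35]; yaw=np.degrees(x[2])+90; print(g,yaw)
plan([((*g,120),yaw),((*g,40),yaw),((*g,21),yaw)])
E
```

```text
bolt [282.3 146.7] 261
dx [284.3 217.4] 55
dy [356.5 146.8] 64
mid [540.2   2.6] yaw -157.16 d 77.2 [-0.3  0.4 -0.1 -0.4  0.3 -0. ]
[517.35726888  30.95523114] -67.16326509618139
6 rows; end [517.4  30.9  21.4]
[[[5,33,-12],[0,0.1,0]],[[4,34,-12],[0,0.1,0]],[[5,33,-13],[0.1,0.1,0.1]],[[0,40,0],[0,0,0]],[[0,40,0],[0,0,0]],[[0,19,0],[0,0,0]]]
```

Request:
step_arm:
  rows:
    - [[5,33,-12],[0,0.1,0]]
    - [[4,34,-12],[0,0.1,0]]
    - [[5,33,-13],[0,0.1,0]]
    - [[0,40,0],[0,0,0]]
    - [[0,30,0],[0,0,0]]
    - [[0,15,0],[0,0,0]]
    - [[0,8,0],[0,0,0]]
    - [[0,6,0],[0,0,0]]
    - [[0,0,0],[0,0,0]]

```text
time: 14.4
ee_pos: [0.5181, 0.0299, 0.0225]
ee_rot: [[-0.922, 0.001, 0.386], [-0.386, 0.0, -0.922], [-0.001, -1.0, 0.0]]
contact_force: [0.4, -0.4, 0.0]
grip_width: 0.0875
```

Request:
step_arm:
  hand: 30
  squeeze: 35
  rows:
    - [[0,0,0],[0,0,0]]
    - [[0,0,0],[0,0,0]]
    - [[0,0,0],[0,0,0]]
    - [[0,0,0],[0,0,0]]
    - [[0,0,0],[0,0,0]]

```text
time: 15.02
ee_pos: [0.5179, 0.0299, 0.0223]
ee_rot: [[-0.922, 0.0, 0.386], [-0.386, 0.0, -0.922], [-0.0, -1.0, -0.0]]
contact_force: [0.1, 0.6, 2.4]
grip_width: 0.0498
```

```bash
python3 - <<'E'
from ref import *
s=bot.state(); print(s['time'],s['ee_pos'],s['grip_width'],s['contact_force'])
P=bot.read_camera('wrist'); cv2.imwrite('pics/w_ag.png',P['color']);pickle.dump(P,open('w_ag.pkl','wb'))
E
```

```text
15.025 [0.51786054 0.02985924 0.02229086] 0.049806056380841617 [0.10884956 0.62486874 2.35755086]
```

View pics/w_ag.png

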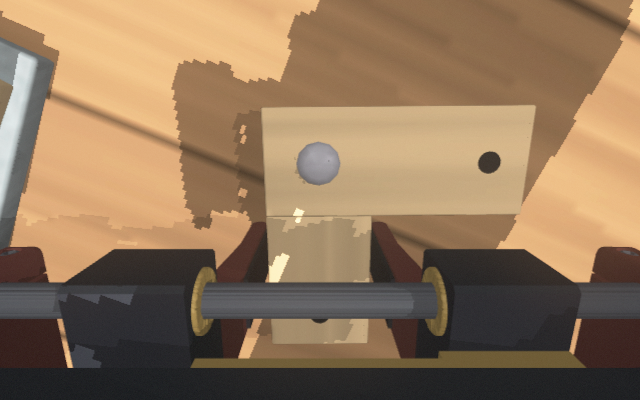

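```bash
python3 - <<'E'
from hand import *
s=bot.state();P=pickle.load(open('w_ag.pkl','rb'))
off,dy=inhand(P,s,{'bolt':(318,163),'dy':(489,162)},.0223,(.540,.0026,-2.74))
from plan import *
ty=82.6; tp=np.array([487.3,252])-(Rt(ty)@[-10.3,0,35])[:2]; print(tp)
p=np.array(s['ee_pos'])*1000
plan([((p[0],p[1],150),-67.3),((530,130,180),10),((*tp,170),ty)])
E
```

```text
bolt [317.9 163.1] 1429
dy [488.9 162. ] 368
[ 1.   0.  -1.  -0.1]
mid [541.    1.5] yaw -157.47 toolyaw -67.28 off tool [-10.4  -0.   35.1] dyaw -90.19
[493.00636709 215.96491467]
21 rows; end [492.6 216.2 170.3]
[[[0,-43,0],[0,0,0]],[[0,-42,0],[0,0,0]],[[0,-43,0],[0,0,0]],[[-6,-3,-10],[0,-8.6,0]],[[-7,-3,-9],[0,-8.6,0]],[[-8,-3,-8],[0,-8.6,0]],[[-9,-3,-6],[0,-8.6,0]],[[-10,-4,-5],[0,-8.6,0]],[[-11,-3,-3],[0,-8.6,0]],[[-11,-4,-2],[0,-8.6,0]],[[-11,-3,0],[0,-8.5,0]],[[-11,-4,2],[0,-8.6,0]]]
[[[-10,1,-2],[0,-8.1,0]],[[-10,1,-1],[0,-8.1,0]],[[-10,1,0],[0,-8.1,0]],[[-10,1,2],[0,-8,0]],[[-10,1,3],[0,-8.1,0]],[[-9,1,5],[0,-8,0]],[[-9,1,6],[0,-8.1,0]],[[-8,2,7],[0,-8,0]],[[-7,1,9],[0,-8.1,0]]]
```

Request:
step_arm:
  rows:
    - [[0,-15,0],[0,0,0]]
    - [[0,-50,0],[0,0,0]]
    - [[0,-63,0],[0,0,0]]
    - [[-6,-3,-10],[0,-8.6,0]]
    - [[-7,-3,-9],[0,-8.6,0]]
    - [[-8,-3,-8],[0,-8.6,0]]
    - [[-9,-3,-6],[0,-8.6,0]]
    - [[-10,-4,-5],[0,-8.6,0]]
    - [[-11,-3,-3],[0,-8.6,0]]
    - [[-11,-4,-2],[0,-8.6,0]]
    - [[-11,-3,0],[0,-8.5,0]]
    - [[-11,-4,2],[0,-8.6,0]]

```text
time: 16.58
ee_pos: [0.5303, 0.13, 0.1805]
ee_rot: [[0.179, 0.0, 0.984], [-0.984, -0.001, 0.179], [0.001, -1.0, 0.0]]
contact_force: [0.4, 0.3, -1.4]
grip_width: 0.0497
```

Request:
step_arm:
  rows:
    - [[-10,1,-2],[0,-8.1,0]]
    - [[-10,1,-1],[0,-8.1,0]]
    - [[-10,1,0],[0,-8.1,0]]
    - [[-10,1,2],[0,-8,0]]
    - [[-10,1,3],[0,-8.1,0]]
    - [[-9,1,5],[0,-8,0]]
    - [[-9,1,6],[0,-8.1,0]]
    - [[-8,2,7],[0,-8,0]]
    - [[-7,1,9],[0,-8.1,0]]
    - [[0,0,0],[0,0,0]]
    - [[0,0,0],[0,0,0]]
    - [[0,0,0],[0,0,0]]

```text
time: 18.08
ee_pos: [0.4929, 0.2154, 0.1698]
ee_rot: [[0.991, 0.0, 0.131], [-0.131, -0.001, 0.991], [0.0, -1.0, -0.001]]
contact_force: [0.7, 0.4, -1.0]
grip_width: 0.0498
```

```bash
python3 - <<'E'
from hand import *
s=bot.state(); print(s['time'],s['ee_pos'],s['grip_width'],s['contact_force'])
P=bot.read_camera('wrist'); cv2.imwrite('pics/w_ac.png',P['color'])
off,dy=inhand(P,s,{'bolt':(318,163),'dy':(489,162)},.0223,(.487,.252,-.13))
from plan import *
plan([((493,216,75),82.6)])
E
```

```text
18.075 [0.49289909 0.21542465 0.16982922] 0.04979743360968678 [ 0.70118498  0.37398029 -1.00361547]
bolt [317.9 162.7] 1426
dy [488.8 161.7] 371
[ 0.9  0.  -0.9 -0.1]
mid [490.1 251.6] yaw -7.74 toolyaw 82.48 off tool [-7.5 -0.  35.5] dyaw -90.22
2 rows; end [493.  216.5  74.8]
[[[0,47,0],[0,0,0]],[[0,48,1],[0,-0.1,0]]]
```

View pics/w_ac.png

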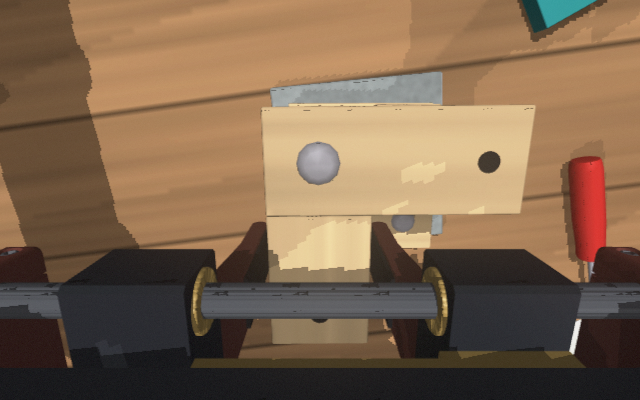

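The in-hand picture hasn't changed, so the L didn't slip. Comparing the two headings shows a wrist-camera bias of about 1.5 mm in world x, so I shift −2.5 mm along tool x and lower.

Request:
step_arm:
  rows:
    - [[-2.5,40,0],[0,0,0]]
    - [[0,35,0],[0,0,0]]
    - [[0,14,0],[0,0,0]]
    - [[0,5,0],[0,0,0]]
    - [[0,2,0],[0,0,0]]
    - [[0,1,0],[0,0,0]]
    - [[0,1,0],[0,0,0]]
    - [[0,0,0],[0,0,0]]

```text
time: 19.12
ee_pos: [0.4903, 0.2164, 0.072]
ee_rot: [[0.992, 0.001, 0.129], [-0.129, 0.0, 0.992], [0.001, -1.0, 0.0]]
contact_force: [-0.2, -0.4, -0.3]
grip_width: 0.0498
```

Request:
step_arm:
  rows:
    - [[0,1,0],[0,0,0]]
    - [[0,0,0],[0,0,0]]

```text
time: 19.38
ee_pos: [0.49, 0.2164, 0.0706]
ee_rot: [[0.992, -0.0, 0.128], [-0.128, -0.0, 0.992], [-0.0, -1.0, -0.0]]
contact_force: [0.1, 0.2, -0.7]
grip_width: 0.05
```

Request:
step_arm:
  rows:
    - [[0,0.7,0],[0,0,0]]
    - [[0,0,0],[0,0,0]]

```text
time: 19.62
ee_pos: [0.4901, 0.2164, 0.0703]
ee_rot: [[0.992, 0.0, 0.129], [-0.129, -0.0, 0.992], [0.0, -1.0, -0.0]]
contact_force: [-0.3, -1.4, 4.4]
grip_width: 0.0497
```

Request:
step_arm:
  hand: 72
  rows:
    - [[0,0,0],[0,0,0]]
    - [[0,0,0],[0,0,0]]
    - [[0,0,0],[0,0,0]]

```text
time: 20.0
ee_pos: [0.4901, 0.2164, 0.0698]
ee_rot: [[0.992, -0.0, 0.129], [-0.129, 0.0, 0.992], [-0.0, -1.0, 0.0]]
contact_force: [0.6, -0.4, -0.4]
grip_width: 0.0712
```

Request:
step_arm:
  rows:
    - [[0,-10,0],[0,0,0]]
    - [[0,-40,0],[0,0,0]]
    - [[0,-45,0],[0,0,0]]
    - [[0,-45,15],[0,0,0]]
    - [[-5,-40,20],[0,0,0]]
    - [[0,0,0],[0,0,0]]
    - [[0,0,0],[0,0,0]]

```text
time: 20.88
ee_pos: [0.4894, 0.251, 0.2495]
ee_rot: [[0.992, -0.0, 0.129], [-0.129, -0.001, 0.992], [-0.0, -1.0, -0.001]]
contact_force: [0.2, -1.4, -0.1]
grip_width: 0.0723
```

```bash
python3 - <<'E'
from ref import *
s=bot.state(); print(s['time'],s['ee_pos'],s['grip_width'],s['contact_force'])
P=bot.read_camera('wrist'); cv2.imwrite('pics/w_p2.png',P['color']); pickle.dump(P,open('w_p2.pkl','wb'))
S=bot.read_camera('scene'); cv2.imwrite('pics/s_p2.png',cv2.resize(S['color'][100:300,260:480],None,fx=2.7,fy=2.7))
E
```

```text
20.875 [0.48937466 0.25104429 0.24953669] 0.07230122862903064 [ 0.18891686 -1.35940859 -0.07112276]
```

View pics/w_p2.png

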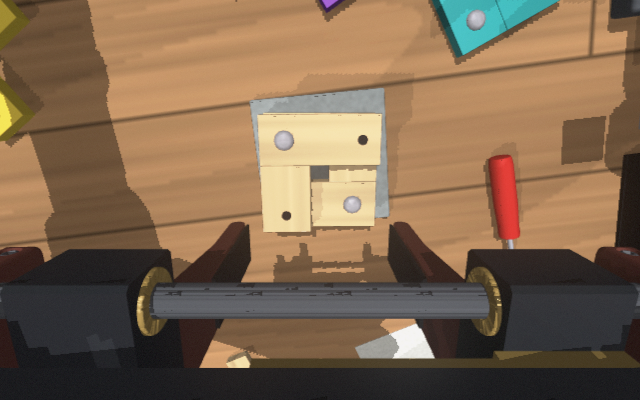

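View pics/s_p2.png

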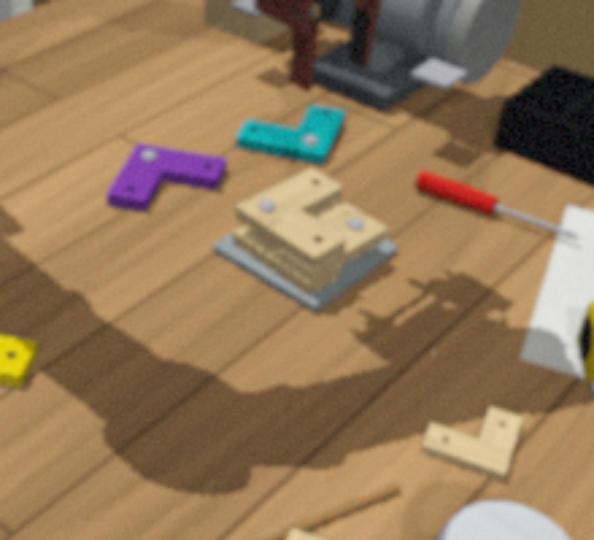

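The pile stands. In the wrist view the top bolt is at (284,140) with tip dots at (286,216) and (363,140), and L1's bolt is at (352,204). I check the numbers, then hand in.

```bash
python3 - <<'E'
from ref import *
P=pickle.load(open('w_p2.pkl','rb'))
x=pose(P,{'bolt':(284,140),'dx':(286,216),'dy':(363,140)},.048,(.487,.252,-.13))
b,_=refine(P['color'],(352,204),'bolt'); m=back(P,b[::-1],.053)[:2]*1000
R=lambda a:np.array([[np.cos(a),-np.sin(a)],[np.sin(a),np.cos(a)]])
print('L1 mid from bolt',m+R(np.radians(173.2))@[35,35])
print(bot.state()['time'], bot.hand_in())
E
```

```text
bolt [283.5 140. ] 301
dx [286.1 215.3] 64
dy [362.4 139.5] 76
mid [487.6 252.5] yaw -7.19 d 77.3 [-0.3  0.3 -0.  -0.3  0.3  0. ]
L1 mid from bolt [487.20910427 251.68249161]
the job is handed in; nothing more can be done
20.975 None
```

The two loose plywood Ls are stacked on the one on the grey board. The job was handed in at about 21 s of the 64 s allowed, with the gripper open and well above the pile.

- **Order:** b went first, with its heel over the empty corner. Then a went on top, with its heel back over the bottom heel. I did not touch the coloured or small look-alikes.
- **Final positions (wrist camera):**

| L | Mid (mm) | Yaw |
|---|---|---|
| Bottom | (486.9, 252.0) | −7.5° |
| Middle | (488.1, 251.9) | 173.2° |
| Top | (487.6, 252.5) | −7.2° |

- **Alignment:** each L is within about 1.5 mm and 1° of the bottom one. The heights and the scene view show the pile lying flat.
- **Forces:** the highest contact force reported was about 6 N.
- **Disagreement:** the wrist camera seems to be off by about 1.5 mm in world x. I worked this out by comparing views at different tool headings, and allowed for it when placing the top L.

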